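# Prime the grease lubricator

## Robot

A 6-joint arm with a two-finger parallel gripper is mounted at the origin on the work surface. World frame = base frame: x ahead of the robot, y to its left, z up, the work surface at z = 0. Lengths are in m, angles in degrees, forces in N, time in s.
With the tool pointing down it reaches from about 0.4 to 0.825 m from the base axis. Payload 7 kg.
Tool frame: the origin (TCP) lies midway between the tips of the shut fingers; the grasp point (between the pads) lies 19 mm behind it; z points along the fingers, x is the direction in which the jaws open and shut, and the axes are right-handed (so a half turn about z gives the same grasp; the last joint's range is limited). The gripper opens to 88 mm and grips with 3 to 60 N. Pads are 19 mm wide; open, the fingers measure 130 mm over their backs; the gripper's body (78 mm by 193 mm) begins 47 mm behind the grasp point.
Start: joints at [-54.712, 20.546, 0.682, 0, -70.136, -16.507], TCP at [0.217, -0.639, 0.227] pointing down, gripper open.
Joint ranges: [-176.03, 176.03], [-82.01, 121.73], [-58.28, 71.71], [-173.87, 95.51], [-174.79, -0.11], [-173.66, 173.66]. Speed limits (degrees/s): [136.94, 136.94, 172.46, 180, 180, 180].

## Interface

Orientations are given as [roll, pitch, yaw] about the fixed x, y, z axes, in that order (R = Rz(yaw) Ry(pitch) Rx(roll)).
In Python, from plant import ctrl, vision, nets gives the robot as it stands.
- The arm moves only by the shell command python3 -m jog 'ROWS'. ROWS is text: rows parted by semicolons, each of 7 numbers parted by spaces: the turn, a rotation vector about the tool's x, y, z in units of 0.1 rad (1.0 is 0.1 rad), then the shift along the tool's x, y, z in units of 4 cm (1.0 is 4 cm), then the opening, from -1 (shut) to 1 (fully open). In form: rx ry rz x y z jaw; .... A call has 1 to 8 rows; each row shifts and turns the commanded pose from where the row before left it, along the tool's axes as they then stand; what a row does not reach is not made up. A row lasts 1/8 s, in which the tool goes at most 62.5 mm and 10.7 degrees, less where a joint would pass 70% of its speed; a pose out of reach is approached as far as the arm can. A call with a number of a shift or a turn outside -1 to 1 is refused whole. A call with a gripper value outside its range is refused whole. The fingers move at their own pace and stop on an object; the grip force is fixed at half the most. Time passes only in rows, so rows that do not move let the fingers close. It gives the time, the measured TCP pose, the force and the opening at its end, in the units of the state.
- ctrl.get_obs(): the state, without advancing time (a new reading comes with each control period).
- vision.snapshot(name): name is "scene" or "side" or "wrist"; returns (picture, depth): 400x640x3 uint8, red, green, blue; 400x640 float32, m along the optical axis (not along the pixel's ray), 0 where there is no reading.
- vision.camera_info(name): a dict with "camera_matrix" (3x3 intrinsics, pixels), "camera_from_world" (4x4, takes a point from world to camera coordinates); the wrist camera has in their place "tool_from_camera" (4x4, takes a point from camera to tool coordinates, whose origin is the TCP and whose axes are the tool frame's). Camera axes: x right, y down, z forward; pixel columns grow to the right and rows downward; lengths in m; the calibration is good to about 2 mm. The wrist camera is an equidistant fisheye: a pixel r from the principal point sees the ray r / f radians off the axis. A picture is of the moment at which its call begins: read the wrist's pose just before it. camera_info takes no time and is no camera call.
- ctrl.close_job(): hands the job in, once; it reports no verdict.
Trained networks look in the newest picture that a camera, given by its name, has taken for a name from the list of things; names that differ only in an ending like _2 or _b are one class to them, and where a whole thing is asked for, a point or a joint stands for the part that bears it (a point fixed in the world has none). Each returns a list of dicts, best first, with "score" (0 to 1); they miss things now and then, are a little off and sometimes report something else, mostly with a low value. They report only what shows in the picture. A call takes as long as a camera call.
- nets.boxes_of(target, camera): "location" ([x, y, z] in m, in world coordinates, good to about 4 mm: the middle of the surface that is visible of it).
The state is a dict: "clock": time; "joint_pos": joint angles; "qvel": joint speeds; "tau": joint torques, N m; "tool_pos": TCP position; "orientation": TCP orientation; "force": force on the tool from outside, world axes, zero at the start; "moment": the same for the moment, N m; "opening": finger opening in m.
Only numpy, scipy, OpenCV 4.12 (cv2) and the standard library are available. Lean on these libraries where they do the work, as an engineer would, in place of code of your own. Each camera call takes 0.05 s, during which the arm holds its last target.

## Task

Two hand grease lubricators stand on the bench; one is already primed, its steel indicator pin sticking fully out of the side of its divider block, the other is not. Prime the other one: press its black palm knob all the way down with the fingertips and let it spring right back up, stroke after stroke, until its indicator pin stands fully out like its neighbour's, and leave the knob up. Touch neither pin, do not pump the primed lubricator, and leave the parts and tools lying around where they are.

Things in the scene. Friction and masses are not known exactly. Their poses are not given: they have to be found in the camera images.
- unit_a: hand grease lubricator on a black plate 134 (x) x 176 (y) mm, fixed to the bench. Origin at the bench top (plate centre 8 mm towards -x); z up. Pump with palm knob at x +20, y -45; reservoir, 104 high, at x -36, y -41; aluminium divider block at x +12, y +15, 63 high; its pin comes out of the block's +y side 41 above the bench (mm). Still to be primed (pin in); stands left or right of the other
- knob_top_a (a point): centre of the top face of the palm knob of unit_a (flat disc 38 mm across on a 48 mm mushroom knob 16 mm thick), 133 mm above the bench when up; moves with the knob
- plunger_a (a joint): how far the knob of unit_a is pressed down: 0 up, 0.022 m at its stop. Its spring lifts it again: 5 N to start it, 11 to 13 N at the bottom. A full stroke and return feeds the pin one step of 5 mm (the first one 2 to 7 mm); strokes under about 15 mm, or begun before the knob is nearly up, may feed nothing. With the pin fully out more strokes do nothing
- pin_a (a joint): how far the indicator pin of unit_a has come out: 0 in (4 mm shows), 0.022 to 0.024 m fully out (a turned groove near its root then shows at the gland). It stays where the pump has fed it; starts between 0 and 0.009
- indicator_a: the steel indicator pin of unit_a, 9 mm across, level, pointing along the unit's +y. Origin: centre of its outer end face; moves with the pin
- unit_b: hand grease lubricator on a black plate 134 (x) x 176 (y) mm, fixed to the bench. Origin at the bench top (plate centre 8 mm towards -x); z up. Pump with palm knob at x +20, y -45; reservoir, 104 high, at x -36, y -41; aluminium divider block at x +12, y +15, 63 high; its pin comes out of the block's +y side 41 above the bench (mm). Primed already (pin out)
- knob_top_b (a point): centre of the top face of the palm knob of unit_b (flat disc 38 mm across on a 48 mm mushroom knob 16 mm thick), 133 mm above the bench when up; moves with the knob
- plunger_b (a joint): how far the knob of unit_b is pressed down: 0 up, 0.022 m at its stop. Its spring lifts it again: 5 N to start it, 11 to 13 N at the bottom. A full stroke and return feeds the pin one step of 5 mm (the first one 2 to 7 mm); strokes under about 15 mm, or begun before the knob is nearly up, may feed nothing. With the pin fully out more strokes do nothing
- pin_b (a joint): how far the indicator pin of unit_b has come out: 0 in (4 mm shows), 0.022 to 0.024 m fully out (a turned groove near its root then shows at the gland). It stays where the pump has fed it; starts fully out
- indicator_b: the steel indicator pin of unit_b, 9 mm across, level, pointing along the unit's +y. Origin: centre of its outer end face; moves with the pin
- bracket: loose white folded sheet-metal bracket, 58 x 46 x 45 mm; a bystander. Origin: centre of its underside
- socket: loose steel wrench socket standing upright, 24 mm across, 38 mm high; a bystander. Origin: centre of its underside
- ratchet: loose ratchet wrench lying flat, 208 mm long along its x axis, 31 mm high, black grip towards -x; a bystander. Origin: under its middle
- spare_knob: loose spare palm knob lying upside down, 48 mm across, 22 mm high, not on any pump; a bystander. Origin: centre of its underside
- screwdriver: loose screwdriver lying flat, 200 mm long along its x axis, black handle towards -x, 26 mm high; a bystander. Origin: under its middle
- cartridge: loose upright grease cartridge, 54 mm across, 150 mm high; a bystander. Origin: centre of its underside
- bolt: loose hexagon bolt standing on its head, 22 mm across, 43 mm high; a bystander. Origin: centre of its underside

How it is judged:
By the outcome, as a careful person would: the job done as asked, in the order asked, and still so for the second after the job is handed in, with the robot touching nothing.
It also fails if it takes over 48 s, if anything falls off the work surface, if the arm or the gripper's body presses on something with over 40 N, if the wrist force passes 120 N, or if a joint passes its speed limit or range.

## Working session

There is one attempt and no reset: what is moved stays moved. The work goes in short steps, Python scripts to look and compute and a shell command to move; the robot and the scene stay as the last step left them, time stands still between calls to the robot, and variables do not carry over. Pictures are saved under pics/ and viewed, and the job is handed in when it is done.

```bash
ls; mkdir -p pics; python3 - <<'E'
from plant import ctrl, vision, nets
import cv2, numpy as np
o=ctrl.get_obs(); print(o)
for n in ("scene","side"):
    p,d=vision.snapshot(n); cv2.imwrite(f"pics/{n}0.png",p[:,:,::-1]); np.save(f"pics/{n}0.npy",d)
    i=vision.camera_info(n); print(n,i)
    for t in ("unit_a","knob_top_a","indicator_a","cartridge"):
        print(t,[(round(r["score"],2),np.round(r["location"],3)) for r in nets.boxes_of(t,n)])
print(ctrl.get_obs()["clock"])
E
```

```text
pics
{'clock': 0.0, 'joint_pos': array([-5.47113634e+01,  2.05901521e+01,  6.32497110e-01, -2.13180032e-02,
       -7.01365820e+01, -1.65073390e+01]), 'qvel': array([-0.03879496,  0.00081099,  0.00039484,  0.06834102,  0.02881907,
        0.02099204]), 'tau': array([ 2.63577949e-04, -5.82722068e+01,  2.93049306e+01,  6.99683994e+00,
        6.93411188e-03, -1.94066815e-04]), 'tool_pos': array([ 0.21713718, -0.63858249,  0.22562372]), 'orientation': array([-1.79992435e+02, -9.60475698e-02,  1.08774031e+02]), 'force': array([-0.57549941, -0.19867189,  0.048937  ]), 'moment': array([ 0.05817848, -0.00928742,  0.06733902]), 'opening': 0.08756343780998399}
scene {'camera_matrix': array([[452.63773925,   0.        , 318.31571443],
       [  0.        , 452.63773925, 204.11967756],
       [  0.        ,   0.        ,   1.        ]]), 'camera_from_world': array([[-0.25474376,  0.96698213,  0.00715349,  0.1178658 ],
       [ 0.83302656,  0.22319905, -0.50621037, -0.39659079],
       [-0.49109304, -0.12299489, -0.86238036,  1.59130441],
       [ 0.        ,  0.        ,  0.        ,  1.       
[... 244 characters left out ...]
ridge [(0.59, array([ 0.372, -0.384,  0.096]))]
side {'camera_matrix': array([[427.24891377,   0.        , 316.33960755],
       [  0.        , 427.24891377, 200.59160013],
       [  0.        ,   0.        ,   1.        ]]), 'camera_from_world': array([[-0.79469574, -0.60685288,  0.01372061,  0.42151774],
       [-0.47301281,  0.60494493, -0.64054704,  0.33800099],
       [ 0.38041761, -0.51553003, -0.76779635,  1.26742207],
       [ 0.        ,  0.        ,  0.        ,  1.        ]])}
unit_a [(0.91, array([ 0.565, -0.191,  0.037])), (0.82, array([0.554, 0.216, 0.035]))]
knob_top_a [(0.57, array([0.58 , 0.163, 0.132]))]
indicator_a []
cartridge [(0.63, array([ 0.36 , -0.369,  0.09 ]))]
0.5
```

View pics/scene0.png

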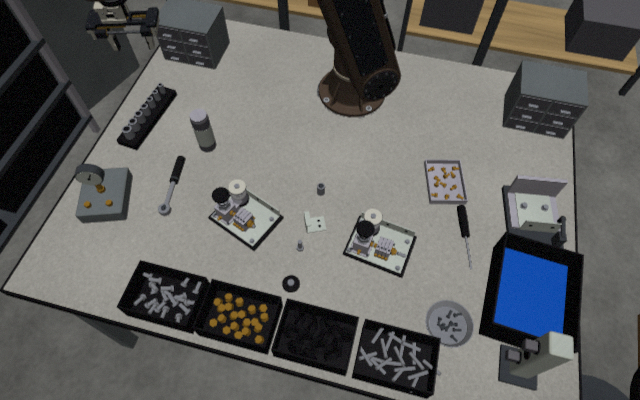

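View pics/side0.png

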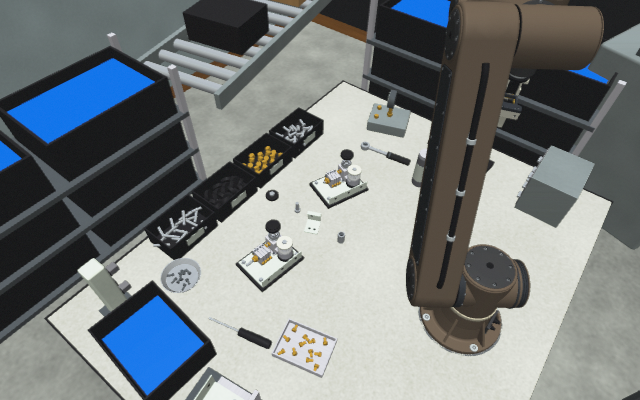

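The scene view shows the two units around (245,215) and (380,240). I'll zoom in on both to look for the pins.

```bash
python3 - <<'E'
import cv2, numpy as np
s=cv2.imread("pics/scene0.png"); 
a=s[170:260,195:295]; b=s[195:285,335:435]
cv2.imwrite("pics/z1.png",np.hstack([cv2.resize(x,(400,360),interpolation=cv2.INTER_CUBIC) for x in(a,b)]))
s=cv2.imread("pics/side0.png"); 
a=s[140:215,295:385]; b=s[210:300,225:315]
cv2.imwrite("pics/z2.png",np.hstack([cv2.resize(x,(400,360),interpolation=cv2.INTER_CUBIC) for x in(a,b)]))
E
```

```text
(no output)
```

View pics/z1.png

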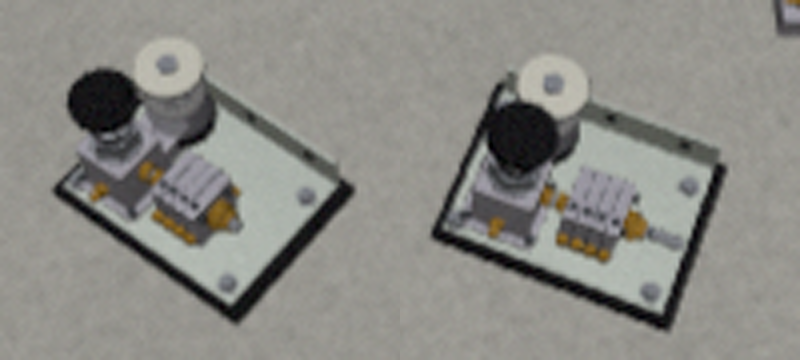

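View pics/z2.png

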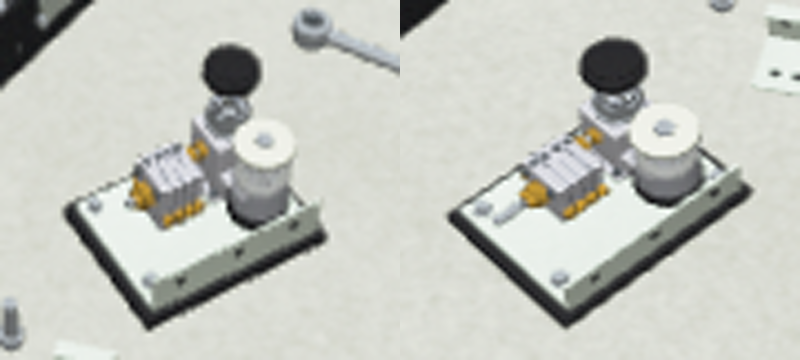

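The left unit, at y≈-0.2, has only a stub showing at (235,222) in the zoom. The right unit's pin is well out. So unit_a is the left one, and I'll measure its knob from the depth.

```bash
cat > h.py <<'E'
from plant import ctrl, vision, nets
import numpy as np, cv2
def cloud(n,d):
    i=vision.camera_info(n);K=i["camera_matrix"];T=np.linalg.inv(i["camera_from_world"])
    v,u=np.mgrid[:400,:640]; P=np.stack([(u-K[0,2])*d/K[0,0],(v-K[1,2])*d/K[1,1],d,np.ones_like(d)],-1)
    W=(P@T.T)[...,:3]; W[d==0]=np.nan; return W
E
python3 - <<'E'
from h import *
for n in ("scene","side"):
    W=cloud(n,np.load(f"pics/{n}0.npy"))
    for c in ((0.59,-0.234),(0.59,0.16)):
        m=(abs(W[...,0]-c[0])<.05)&(abs(W[...,1]-c[1])<.05)
        t=m&(W[...,2]>.126)&(W[...,2]<.145); p=W[t]
        print(n,c,len(p),p.mean(0).round(4),(np.nanmin(p,0)+np.nanmax(p,0))/2,np.ptp(p,0).round(3))
    # tall things near knob a
    m=(abs(W[...,0]-.59)<.12)&(abs(W[...,1]+.22)<.12)&(W[...,2]>.09)&(W[...,2]<.12); print(W[m].mean(0))
E
```

```text
scene (0.59, -0.234) 204 [ 0.5898 -0.2406  0.1321] [ 0.58765085 -0.24138974  0.13229701] [0.048 0.046 0.012]
scene (0.59, 0.16) 227 [0.5887 0.1573 0.1315] [0.58747569 0.15763469 0.13181803] [0.048 0.046 0.011]
[ 0.54627804 -0.21897158  0.10043008]
side (0.59, -0.234) 99 [ 0.5802 -0.2403  0.132 ] [ 0.5805551  -0.24158431  0.13228338] [0.045 0.045 0.012]
side (0.59, 0.16) 148 [0.5795 0.1586 0.1315] [0.58027301 0.15742081 0.13181355] [0.046 0.047 0.012]
[ 0.53922439 -0.21978963  0.10034302]
```

```bash
python3 -m jog '0 0 0 0.54 1 0 -1;0 0 0 0.54 1 0 -1;0 0 0 0.54 1 0 -1;0 0 0 0.54 1 0 -1;0 0 0 0.54 1 0 -1;0 0 0 0.54 1 0 -1;0 0 0 0.54 1 0 -1;0 0 0 0.54 1 0 -1'
```

```text
clock: 1.5
tool_pos: [0.4656, -0.3712, 0.2269]
orientation: [180.0, 0.0, 108.8]
force: [0.3, 0.0, -0.6]
opening: 0.0132
```

```bash
python3 -m jog '0 0 0 0.53 0.97 0 -1;0 0 0 0.53 0.97 0 -1;0 0 0 0.53 0.97 0 -1;0 0 0 0.53 0.97 0 -1;0 0 0 0 0 0 -1' && python3 - <<'E'
from h import *
o=ctrl.get_obs();print(o["tool_pos"],o["orientation"],o["force"])
p,d=vision.snapshot("wrist");cv2.imwrite("pics/w1.png",p[:,:,::-1]);np.save("pics/w1.npy",d)
print(vision.camera_info("wrist"))
E
```

```text
clock: 2.12
tool_pos: [0.586, -0.24, 0.2262]
orientation: [-180.0, -0.0, 109.0]
force: [-0.2, -0.8, 0.2]
opening: 0.0002
[ 0.5859865  -0.23999076  0.22617052] [-1.79999789e+02 -9.70606160e-03  1.08954883e+02] [-0.19975213 -0.81002523  0.2073225 ]
{'camera_matrix': array([[309.70691629,   0.        , 315.47791215],
       [  0.        , 309.70691629, 200.20784439],
       [  0.        ,   0.        ,   1.        ]]), 'tool_from_camera': array([[ 9.99999696e-01,  7.53912042e-04,  2.00735953e-04,
         8.94468316e-04],
       [-7.80124257e-04,  9.63235219e-01,  2.68658341e-01,
        -7.23411312e-02],
       [ 9.18881905e-06, -2.68658416e-01,  9.63235514e-01,
        -1.58359289e-01],
       [ 0.00000000e+00,  0.00000000e+00,  0.00000000e+00,
         1.00000000e+00]])}
```

View pics/w1.png

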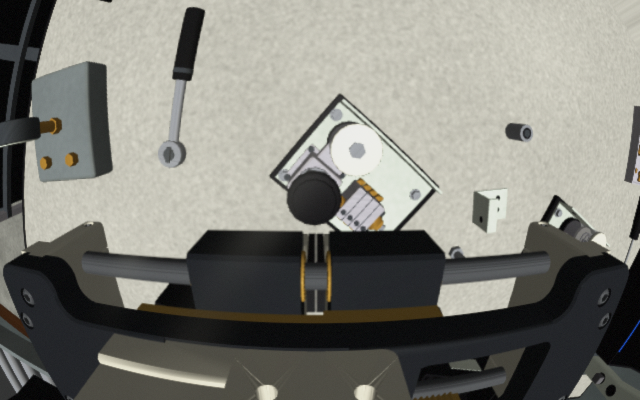

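The wrist view shows the knob fully visible at (314,197), with the shut fingers around (315,245). I'll compute the knob centre from it.

```bash
cat >> h.py <<'E'
from scipy.spatial.transform import Rotation as R
def wcloud(d,pos,ori):
    i=vision.camera_info("wrist");K=i["camera_matrix"];v,u=np.mgrid[:400,:640]
    x=(u-K[0,2])/K[0,0];y=(v-K[1,2])/K[0,0];th=np.hypot(x,y)+1e-9;s=np.tan(th)/th
    P=np.stack([x*s*d,y*s*d,d,np.ones_like(d)],-1)@i["tool_from_camera"].T
    W=P[...,:3]@R.from_euler("xyz",ori,degrees=True).as_matrix().T+pos;W[d==0]=np.nan;return W
E
python3 - <<'E'
from h import *
d=np.load("pics/w1.npy");W=wcloud(d,np.array([0.586,-0.24,0.2262]),[-180,0,108.95])
t=(abs(W[...,0]-.586)<.05)&(abs(W[...,1]+.24)<.05)&(W[...,2]>.128)&(W[...,2]<.145);p=W[t]
v,u=np.nonzero(t)
print(len(p),p.mean(0),(p.min(0)+p.max(0))/2,np.ptp(p,0),(u.min(),u.max(),v.min(),v.max()))
q=p[abs(p[:,2]-np.median(p[:,2]))<.002];print(len(q),q.mean(0),np.ptp(q,0),(q.min(0)+q.max(0))/2)
E
```

```text
2114 [ 0.58332523 -0.24139138  0.13191756] [ 0.58477986 -0.24079955  0.13170344] [0.04621615 0.04634451 0.00739679] (np.int64(288), np.int64(341), np.int64(172), np.int64(224))
1460 [ 0.58406466 -0.24115048  0.13312802] [0.03809111 0.03821671 0.00397933] [ 0.58462543 -0.24110209  0.13277664]
```

```bash
python3 -m jog '0 0 0 0 -0.04 0.55 -1;0 0 0 0 0 0.55 -1;0 0 0 0 0 0.55 -1;0 0 0 0 0 0.55 -1;0 0 0 0 0 0 -1' && python3 -m jog '0 0 0 0 0 0.2 -1;0 0 0 0 0 0.2 -1;0 0 0 0 0 0.2 -1;0 0 0 0 0 0 -1;0 0 0 0 0 0 -1'
```

```text
clock: 2.8
tool_pos: [0.581, -0.2433, 0.1371]
orientation: [-179.8, -0.1, 108.7]
force: [-0.8, 0.5, 0.5]
opening: 0.0004
clock: 3.42
tool_pos: [0.5834, -0.2435, 0.1165]
orientation: [179.9, 0.1, 108.8]
force: [-2.5, -1.0, 8.2]
opening: 0.0004
```

```bash
python3 -m jog '0 0 0 0 0 0.1 -1;0 0 0 0 0 0.1 -1;0 0 0 0 0 0 -1;0 0 0 0 0 0 -1'; python3 -m jog '0 0 0 0 0 0.1 -1;0 0 0 0 0 0 -1;0 0 0 0 0 0 -1'
```

```text
clock: 3.92
tool_pos: [0.5834, -0.2436, 0.1111]
orientation: [179.9, 0.2, 108.8]
force: [-9.1, 3.2, 24.9]
opening: 0.0004
clock: 4.3
tool_pos: [0.5836, -0.2436, 0.1109]
orientation: [179.8, 0.3, 108.9]
force: [-18.4, 8.9, 50.8]
opening: 0.0005
```

```bash
python3 -m jog '0 0 0 0 0 -0.3 -1;0 0 0 0 0 -0.4 -1;0 0 0 0 0 -0.4 -1;0 0 0 0 0 0 -1;0 0 0 0 0 0 -1' && cat > look.py <<'E'
from h import *
import sys
k=sys.argv[1]; out=[]
o=ctrl.get_obs()
for n,(x0,y0,x1,y1) in (("scene",(200,170,290,250)),("side",(300,140,380,210)),("wrist",(270,100,450,240))):
    p,d=vision.snapshot(n);c=p[y0:y1,x0:x1,::-1];out.append(cv2.resize(c,(266,240),interpolation=cv2.INTER_CUBIC))
    W=wcloud(d,o["tool_pos"],o["orientation"]) if n=="wrist" else cloud(n,d)
    t=(abs(W[...,0]-.584)<.03)&(abs(W[...,1]+.241)<.03)&(W[...,2]>.09)
    q=W[t]; print(n, np.percentile(q[:,2],[50,80,90]).round(4))
    if n=="wrist": cv2.imwrite(f"pics/lw{k}.png",p[:,:,::-1])
cv2.imwrite(f"pics/l{k}.png",np.hstack(out)); print(ctrl.get_obs()["clock"])
E
python3 look.py 1
```

```text
clock: 4.92
tool_pos: [0.5824, -0.2424, 0.1457]
orientation: [-180.0, -0.1, 108.8]
force: [0.4, 0.3, 0.0]
opening: -0.0
scene [0.5849 0.5889 0.5896]
side [0.2852 0.5875 0.5885]
wrist [0.2487 0.2598 0.263 ]
5.075
```

View pics/l1.png

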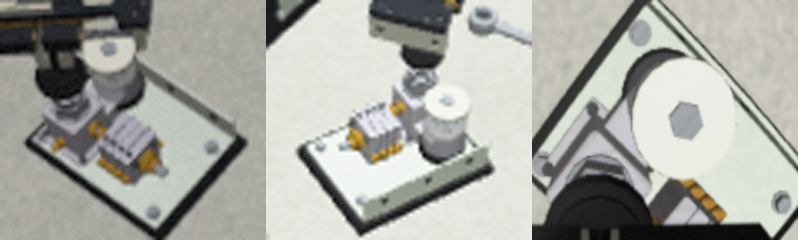

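The pin stub is now longer and visible in both views, at (165,172) and (347,145), so the first stroke fed. I'll carry on with full strokes.

```bash
python3 -m jog '0 0 0 0 0 0.3 -1;0 0 0 0 0 0.3 -1;0 0 0 0 0 0.25 -1;0 0 0 0 0 0.2 -1;0 0 0 0 0 0 -1;0 0 0 0 0 0 -1' && python3 -m jog '0 0 0 0 0 -0.45 -1;0 0 0 0 0 -0.6 -1;0 0 0 0 0 0 -1;0 0 0 0 0 0 -1'; python3 look.py 2
```

```text
clock: 5.82
tool_pos: [0.5833, -0.2428, 0.1109]
orientation: [179.8, 0.2, 108.9]
force: [-17.6, 12.4, 49.5]
opening: 0.0008
clock: 6.32
tool_pos: [0.5821, -0.2424, 0.1452]
orientation: [-179.9, -0.1, 108.8]
force: [0.1, -0.4, -0.2]
opening: 0.0006
scene [0.4645 0.5883 0.589 ]
side [0.2891 0.5871 0.5882]
wrist [0.2482 0.2594 0.2626]
6.475
```

View pics/l2.png

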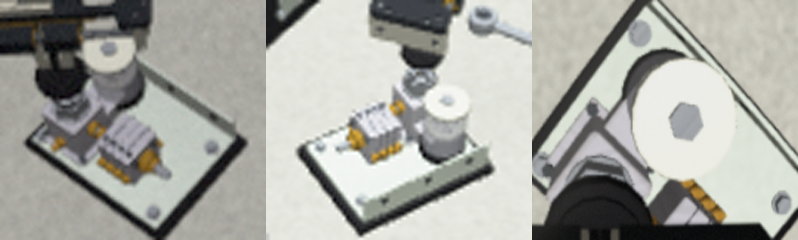

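The pin has grown again; in the scene crop its tip is now near (172,174). On with more strokes.

```bash
python3 -m jog '0 0 0 0 0 0.3 -1;0 0 0 0 0 0.3 -1;0 0 0 0 0 0.25 -1;0 0 0 0 0 0.17 -1;0 0 0 0 0 0 -1;0 0 0 0 0 0 -1' && python3 -m jog '0 0 0 0 0 -0.45 -1;0 0 0 0 0 -0.57 -1;0 0 0 0 0 0 -1;0 0 0 0 0 0 -1'; python3 look.py 3
```

```text
clock: 7.22
tool_pos: [0.5833, -0.2428, 0.111]
orientation: [179.9, 0.2, 108.9]
force: [-14.0, 9.3, 42.1]
opening: 0.0005
clock: 7.72
tool_pos: [0.5821, -0.2425, 0.1452]
orientation: [-179.9, -0.1, 108.8]
force: [0.1, 0.4, -0.2]
opening: 0.0005
scene [0.3225 0.5884 0.589 ]
side [0.2859 0.587  0.5878]
wrist [0.248  0.2593 0.2625]
7.875
```

View pics/l3.png

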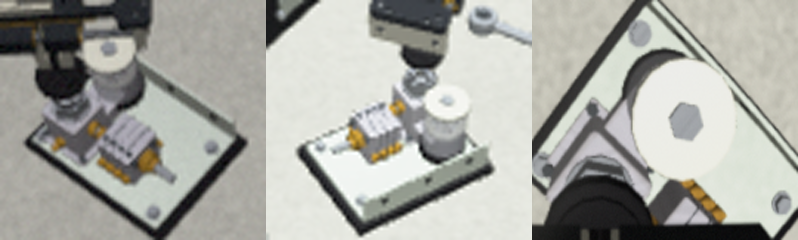

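The pin is longer again, with its tip at about (176,178) in the scene crop. One more stroke, then I'll compare it with the neighbour.

```bash
python3 -m jog '0 0 0 0 0 0.3 -1;0 0 0 0 0 0.3 -1;0 0 0 0 0 0.25 -1;0 0 0 0 0 0.17 -1;0 0 0 0 0 0 -1;0 0 0 0 0 0 -1' && python3 -m jog '0 0 0 0 0 -0.45 -1;0 0 0 0 0 -0.57 -1;0 0 0 0 0 0 -1;0 0 0 0 0 0 -1'; cat > cmp.py <<'E'
from h import *
import sys
k=sys.argv[1]; rows=[]
for n,A,B in (("scene",(220,190,280,245),(365,215,425,270)),("side",(305,155,365,210),(235,235,295,290))):
    p,d=vision.snapshot(n)
    rows.append(np.hstack([cv2.resize(p[y0:y1,x0:x1,::-1],(320,293),interpolation=cv2.INTER_CUBIC) for x0,y0,x1,y1 in (A,B)]))
cv2.imwrite(f"pics/c{k}.png",np.vstack(rows)); print(ctrl.get_obs()["clock"])
E
python3 cmp.py 4
```

```text
clock: 8.62
tool_pos: [0.5832, -0.2429, 0.1109]
orientation: [179.9, 0.2, 108.9]
force: [-14.0, 9.5, 41.8]
opening: 0.0003
clock: 9.12
tool_pos: [0.5821, -0.2425, 0.1452]
orientation: [-179.9, -0.1, 108.8]
force: [0.3, -0.0, 0.2]
opening: 0.0008
9.225
```

View pics/c4.png

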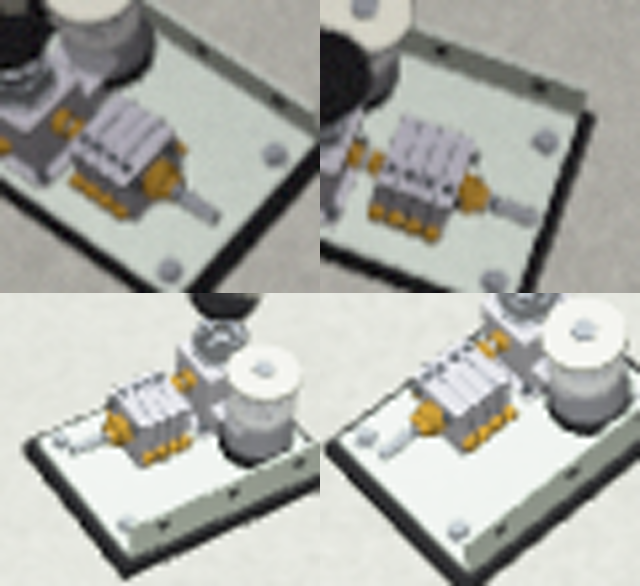

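Pin A is nearly as long as pin B, but B's groove (dark ring at (495,205)) doesn't show on A. Another stroke.

```bash
python3 -m jog '0 0 0 0 0 0.3 -1;0 0 0 0 0 0.3 -1;0 0 0 0 0 0.25 -1;0 0 0 0 0 0.17 -1;0 0 0 0 0 0 -1;0 0 0 0 0 0 -1' && python3 -m jog '0 0 0 0 0 -0.45 -1;0 0 0 0 0 -0.57 -1;0 0 0 0 0 0 -1;0 0 0 0 0 0 -1'; python3 cmp.py 5
```

```text
clock: 9.98
tool_pos: [0.5831, -0.2428, 0.111]
orientation: [179.9, 0.2, 108.9]
force: [-13.6, 9.6, 42.0]
opening: 0.0005
clock: 10.48
tool_pos: [0.582, -0.2425, 0.1451]
orientation: [-179.9, -0.1, 108.8]
force: [0.0, 0.1, 0.6]
opening: 0.0006
10.575
```

View pics/c5.png

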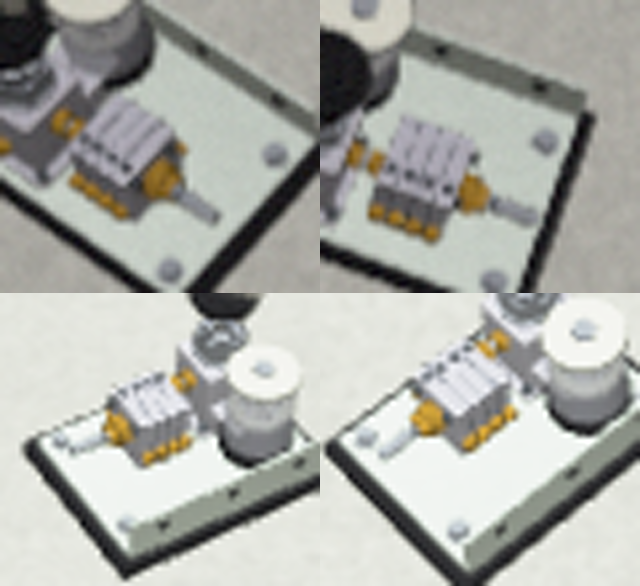

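Nothing changed between strokes 4 and 5. I'll rise and take a closer wrist view of the pin to check it.

```bash
python3 -m jog '0 0 0 0 0 -0.75 -1;0 0 0 0 0 -0.75 -1;0 0 0 0.5 0.9 0 -1;0 0 0 0.5 0.9 0 -1;0 0 0 0 0 0 -1;0 0 0 0 0 0 -1' ; python3 - <<'E'
from h import *
o=ctrl.get_obs();p,d=vision.snapshot("wrist");cv2.imwrite("pics/w6.png",p[:,:,::-1]);np.save("pics/w6.npy",d);print(o["tool_pos"],o["orientation"])
a=cv2.imread("pics/c4.png").astype(int);b=cv2.imread("pics/c5.png").astype(int);print(abs(a-b).max(), abs(a-b)[:,:320].max())
E
```

```text
clock: 11.32
tool_pos: [0.6376, -0.1815, 0.2054]
orientation: [-179.9, -0.0, 108.8]
force: [-0.3, 0.7, -0.4]
opening: 0.0006
[ 0.63755103 -0.18151709  0.20539664] [-1.79896066e+02 -3.98289382e-02  1.08804948e+02]
19 18
```

View pics/w6.png

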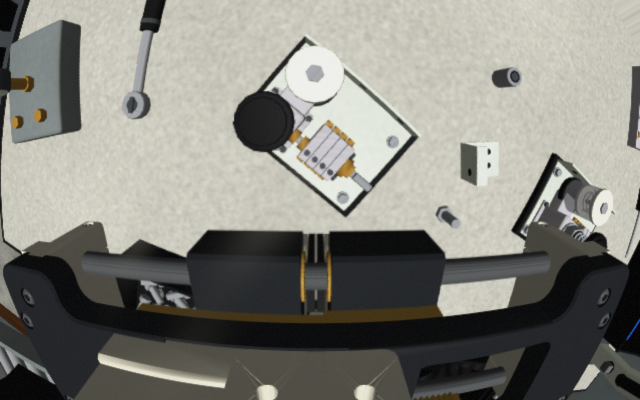

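```bash
python3 - <<'E'
from h import *
p=cv2.imread("pics/w6.png");cv2.imwrite("pics/z6.png",cv2.resize(p[145:205,325:405],(800,600),interpolation=cv2.INTER_CUBIC))
E
```

```text
(no output)
```

View pics/z6.png

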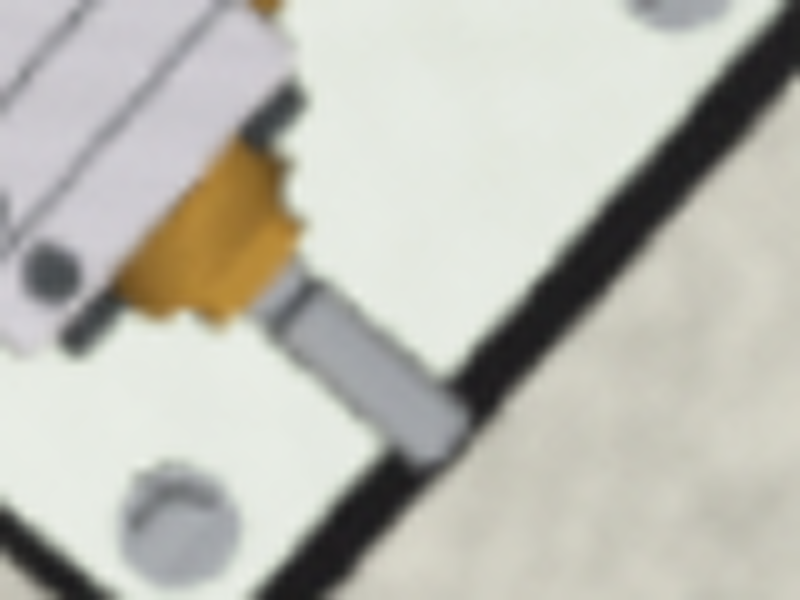

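The groove shows just outside the gland (dark ring at (300,300) in the zoom). The visible pin is about 22 px long against about 8 px across, which is roughly 26 mm. I'll check the knob height and the neighbour before handing in.

```bash
python3 - <<'E'
from h import *
o=ctrl.get_obs();p,d=vision.snapshot("wrist")
W=wcloud(d,o["tool_pos"],o["orientation"])
t=np.zeros(d.shape,bool);t[110:135,252:275]=1;print("knob a top",np.nanmedian(W[t],0).round(4))
p,d=vision.snapshot("scene");cv2.imwrite("pics/s7.png",p[:,:,::-1]);W=cloud("scene",d)
t=(np.hypot(W[...,0]-.587,W[...,1]-.158)<.02)&(W[...,2]>.1)&(W[...,2]<.15);print("knob b top",np.median(W[t],0).round(4))
o=ctrl.get_obs();print(o["clock"],o["force"])
E
```

```text
knob a top [ 0.5848 -0.2401  0.1332]
knob b top [0.5898 0.1576 0.1328]
11.475 [-0.37287237 -1.15413722 -0.34038706]
```

View pics/s7.png

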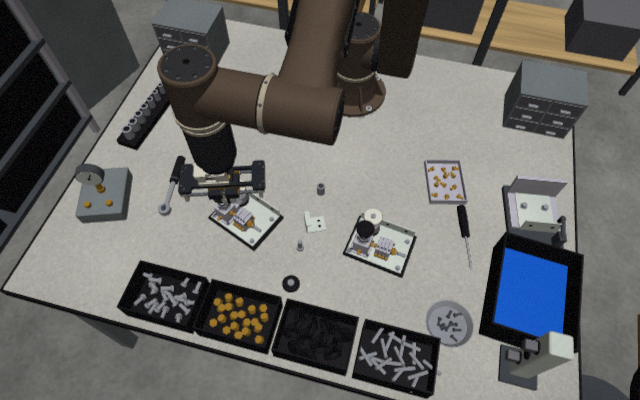

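Knob A is up at 133 mm. The arm hides the cartridge in this view, so I'll check it from the side camera.

```bash
python3 - <<'E'
from h import *
p,d=vision.snapshot("side");cv2.imwrite("pics/s8.png",p[:,:,::-1])
print([(r["score"],np.round(r["location"],3)) for r in nets.boxes_of("cartridge","side")])
E
```

```text
[(0.15, array([ 0.568, -0.188,  0.033]))]
```

View pics/s8.png

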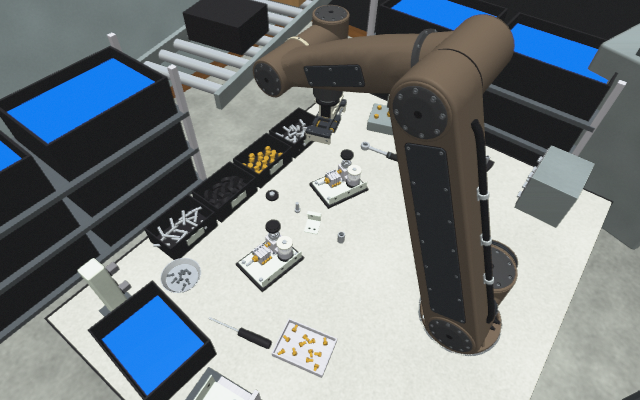

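The side view shows the arm well above everything. The cartridge is hidden behind the upper arm, but the tool's path cleared it by about 75 mm.

```bash
python3 - <<'E'
from plant import ctrl
print(ctrl.close_job(), ctrl.get_obs()["clock"])
E
```

```text
the job is handed in; nothing more can be done
the job is handed in; nothing more can be done
```

The unprimed lubricator, the one on the robot's right, is now primed, and I handed the job in at about 11.5 s. I gave its knob five full strokes with the shut fingertips, each down to the stop (tip at 0.111 m), with the fingers lifted clear in between.

- **Pin:** it grew with each of the first four strokes, and the fifth made no visible change. The close-up shows the groove outside the gland, with about 26 mm of pin visible.
- **Knobs:** both are up, at 133 mm for the pumped unit and 133 mm for its neighbour, which I never went near.
- **Forces:** vertical force peaked at about 51 N in the readings taken at the end of each move (limit 120 N). It was about zero with the arm clear.
- **Not confirmed:** the arm hid the cartridge in the last scene and side views. The network's one hit for it, at a low score of 0.15, was actually on the lubricator. The tool passed about 75 mm above it, so I expect it was not touched. The other loose parts showed no visible movement, but I did not measure their positions.

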